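# Free a jammed centrifuge adapter from its bucket

## Task

The blue tube adapter has jammed in its metal centrifuge bucket. Swing the magnifier well out of the way above it (to the side where the yellow spray bottle is not standing), work the adapter loose by twisting it back and forth while pulling gently so that the bucket stays down in its stand, and then stand the adapter upright on the floor of the steel tray beside the white one. Leave the white adapter, tip rack, spray bottle and dishes where they are.

Things in the scene. Friction and masses are not known exactly. Their poses are not given: they have to be found in the camera images.
- stand: Fixed black bucket stand. Origin: centre of the bucket pocket, on the bench. Floor plate 12 mm thick, 112 mm wide; pocket walls rise to 33 mm. Local +x points from the pocket to the magnifier's post, 150 mm away, roughly away from the robot (yaw within 0.3 rad).
- post (a point): Point on the vertical hinge axis of the magnifier, at the height of its arm (215 mm above the bench). The post (18 mm diameter) and hub (30 mm diameter) end 228 mm above the bench.
- magnifier (a joint): Swing of the magnifier about its post, rad. 0: arm along the stand's local -x, lens right above the bucket; positive swings the lens towards the stand's local -y, negative towards +y. Range -1.8 to 1.8, starts within 0.25 of 0. Stiff hinge (0.12 N m): stays where left. Over 0.6 to the side without the spray bottle counts as aside; about 1.4 leaves a gripper room.
- lens (a point): Centre of the round magnifier (90 mm diameter, 10 mm thick, 12 mm at the rim, black rim, clear glass), 150 mm from the post axis, 215 mm above the bench.
- bar_mid (a point): Middle of the bare white bar (14 mm wide, 12 mm high) between hub and lens, 75 mm from the post axis: a good place to push sideways with shut fingers.
- bucket: Loose square aluminium centrifuge bucket, 80 x 80 x 75 mm, about 0.9 kg, in the stand's pocket, which keeps it from turning but not from being lifted. Origin: centre of its underside (12 mm above the bench when seated). Bore 47 mm diameter, 62 mm deep, with four sprung rubber grips near the mouth.
- adapter: Blue plastic adapter jammed in the bucket, 96 mm tall, 0.11 kg. Origin: centre of its foot; z up its axis. Foot 34 mm diameter (z 0-36 mm), tight band 40 mm (z 36-60), flange 54 mm (z 60-66), handle bar (z 66-96) 50 mm long in local x, 16 mm thick in local y. At first the flange rests on the bucket, foot 27 mm above the bench; any yaw. Raise it 65 mm to clear the bore.
- handle (a point): Centre of the blue adapter's handle bar, 81 mm above its foot. The rubber holds the adapter with about 15 to 20 N, or 0.3 to 0.4 N m in twist: a straight pull lifts the bucket too. While it is twisting, the pull needed drops to a few N: raise it 3 to 4 mm during each twist of about 0.8 rad, back and forth; after 22 mm it is free.
- tray: Fixed open steel tray, 200 mm (local x) by 120 mm (local y), 30 mm high, walls and floor 5 mm. Origin: centre of its underside. Stands left or right of the stand.
- white_adapter: White adapter of the same shape and size as the blue one, standing loose on the tray floor near the tray's centre line (local y near 0), anywhere from one end to the other; origin centre of its foot. The blue one goes in the longer free part of the tray. Leave it alone.
- tip_rack: Loose orange tip rack, 120 x 85 x 59 mm, origin centre of underside, on the other side of the stand from the tray. Leave it alone.
- spray: Loose yellow spray bottle, 70 mm diameter, 224 mm tall to the top of its white head (62 x 24 mm, nozzle reaching 48 mm from the axis along local -x), origin centre of underside, about 125 mm left or right of the magnifier post. The magnifier can strike it if swung that way. Leave it alone.
- dishes: Loose stack of four pink culture dishes, 90 mm diameter, 56 mm high, origin centre of underside, on the other side of the post from the spray bottle. Low enough to swing the magnifier over. Leave it alone.

How it is judged:
By the outcome, as a careful person would: the job done as asked, in the order asked, and still so for the second after the job is handed in, with the robot touching nothing.
It also fails if it takes over 72 s, if anything falls off the work surface, if the arm or the gripper's body presses on something with over 40 N, if the wrist force passes 120 N, or if a joint passes its speed limit or range.

## Robot

A 7-joint arm with a two-finger parallel gripper is mounted at the origin on the work surface. World frame = base frame: x ahead of the robot, y to its left, z up, the work surface at z = 0. Lengths are in m, angles in rad, forces in N, time in s.
With the tool pointing down it reaches from about 0.425 to 0.925 m from the base axis. Payload 6.8 kg.
Tool frame: the origin (TCP) lies at the very end of the fingers, on their centre line; the grasp point (between the pads) lies 19 mm behind it; z points along the fingers, y is the line along which they close (so a half turn about z gives the same grasp; the last joint's range is limited). The gripper opens to 85 mm and grips with 20 to 120 N. Pads are 22 mm wide; open, the fingers measure 114 mm over their backs; the gripper's body (76 mm by 85 mm) begins 54 mm behind the grasp point. The pads swing forward as they close: fully open they stand 13 mm farther back than shut.
Start: joints at [1.017, 0.477, 0.022, 1.555, -0.011, 1.109, -0.083], TCP at [0.291, -0.609, 0.231] pointing down, gripper open.
Joint ranges: [-2.96, 2.96], [-0.34, 2.1], [-1.41, 1.46], [0.24, 2.44], [-1.37, 4.51], [0.17, 1.92], [-2.96, 2.96]. Speed limits (rad/s): [2.39, 2.39, 3.14, 3.14, 3.14, 3.14, 3.14].

## Interface

Orientations are given as a unit quaternion [w, x, y, z].
In Python, from station import bot, viewer gives the robot as it stands (bot), with the cameras (viewer).
- The arm moves only by the tool shift_gripper, called by a JSON object that holds its "api" and its "payload", one argument or row to a line. Schema: {"type":"object","properties":{"ticks":{"type":"array","items":{"type":"array","items":{"type":"array","items":{"type":"number"},"minItems":5,"maxItems":5},"minItems":1,"maxItems":20},"minItems":1,"maxItems":1},"grip_n":{"type":"number"},"only":{"type":"string"},"quiet":{"type":"boolean"},"lines":{"type":"string"}},"required":["ticks"],"additionalProperties":false}. ticks is a list that holds a single list of rows (three levels of brackets), with 1 to 20 rows, each of 5 numbers: dx, dy, dz in m, then a turn about the tool's z in rad, then the opening from 0.0 (shut) to 1.0 (fully open); each row shifts and turns the commanded pose from where the row before left it, along the tool's axes as they then stand; what a row does not reach is not made up. A row lasts 1/10 s, in which the tool goes at most 0.05 m and 0.15 rad, less where a joint would pass 70% of its speed; a pose out of reach is approached as far as the arm can. The fingers move at their own pace and stop on an object; grip_n is the grip in N (left out, the last holds). Time passes only in rows, so rows that do not move let the fingers close. The tool returns the time, the measured TCP pose, the force, the opening and the grip force at its end. only (a regular expression) keeps the lines of the reply that match it, lines (a string "A,B") keeps lines A to B, and quiet returns only ok. Input that does not fit is refused with a message, and nothing moves.
- bot.get_obs(): the state, without advancing time (a new reading comes with each control period).
- viewer.read_camera(name): name is "side" or "top"; returns the picture (420x560x3 uint8, blue, green, red); there is no depth.
- viewer.camera_info(name): a dict with "vertical_fov" (degrees; the focal length in pixels is half the picture's height over the tangent of half this angle, whatever the lens; pixels are square), "cx", "cy" (the principal point, pixels), "view" (4x4, takes a point from world to camera coordinates). Camera axes: x right, y up, looking along -z (the intrinsics and any distortion apply to the point x, -y, -z); pixel columns grow to the right and rows downward; lengths in m; the calibration is good to about 2 mm. A picture is of the moment at which its call begins. camera_info takes no time and is no camera call.
- bot.hand_in(): hands the job in; it is judged then, once.
The state is a dict: "t": time; "q": joint angles; "joint_vel": joint speeds; "joint_torque": joint torques, N m; "eef_pos": TCP position; "tool_rot": TCP orientation; "contact_force": force on the tool from outside, world axes, zero at the start; "torque": the same for the moment, N m; "gripper_width": opening from 0.0 (shut) to 1.0 (fully open); "grasp_force": force on a finger pad.
Only numpy, scipy, OpenCV 4.12 (cv2) and the standard library are available. Lean on these libraries where they do the work, as an engineer would, in place of code of your own. Each camera call takes 0.05 s, during which the arm holds its last target. There are 200 camera calls.

## Working session

There is one attempt and no reset: what is moved stays moved. The work goes in short steps, Python scripts to look and compute and a tool call to move; the robot and the scene stay as the last step left them, time stands still between calls to the robot, and variables do not carry over. Pictures are saved under pics/ and viewed, at most 10 in all, crops included, and the job is handed in when it is done.

```bash
ls; mkdir -p pics
```

Run:
```python
from station import bot, viewer
import cv2,numpy as np
for n in("side","top"):
    cv2.imwrite(f"pics/{n}0.png",cv2.resize(viewer.read_camera(n),(784,588),interpolation=cv2.INTER_CUBIC))
    print(n,{k:(np.round(v,4).tolist() if k=="view" else v) for k,v in viewer.camera_info(n).items()})
o=bot.get_obs();print({k:np.round(v,3).tolist() for k,v in o.items()})
```

```text
pics
station.py
side {'vertical_fov': 55.839559022285414, 'cx': 279.8458326032776, 'cy': 208.9830363127447, 'view': [[0.9945, -0.1048, -0.0028, -0.5561], [0.0649, 0.5949, 0.8012, -0.1617], [-0.0824, -0.7969, 0.5984, -0.9594], [0.0, 0.0, 0.0, 1.0]]}
top {'vertical_fov': 55.686337495198636, 'cx': 282.6174793177235, 'cy': 208.45367692342901, 'view': [[0.0183, -0.9997, 0.0129, -0.0277], [0.9876, 0.0201, 0.156, -0.5722], [-0.1562, 0.0099, 0.9877, -1.1196], [0.0, 0.0, 0.0, 1.0]]}
{'t': 0.1, 'q': [1.017, 0.478, 0.022, 1.556, -0.011, 1.109, -0.083], 'joint_vel': [-0.001, -0.001, 0.001, -0.003, -0.0, 0.001, -0.001], 'joint_torque': [0.005, -59.776, 1.614, -28.195, 0.013, 0.005, 0.0], 'eef_pos': [0.291, -0.609, 0.23], 'tool_rot': [-0.001, 0.975, 0.221, -0.0], 'contact_force': [0.39, 0.343, 0.252], 'torque': [-0.021, -0.016, 0.032], 'grasp_force': 0.0, 'gripper_width': 0.997}
```

View pics/side0.png

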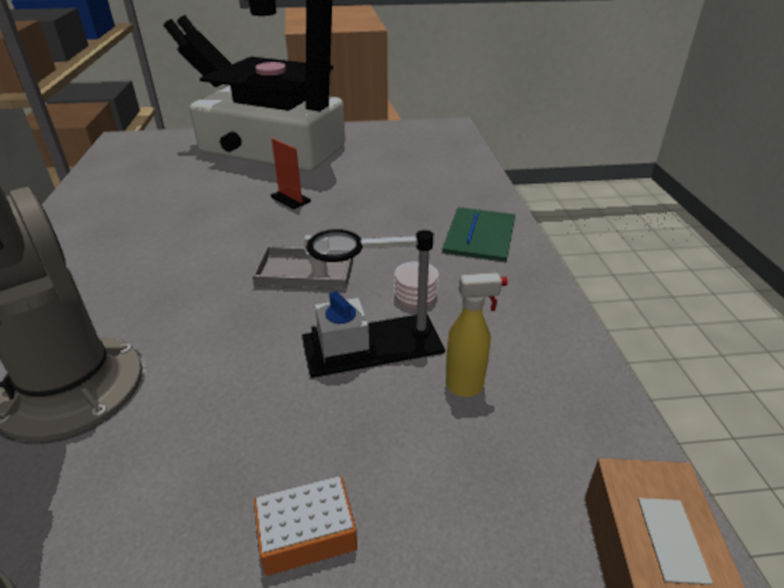

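View pics/top0.png

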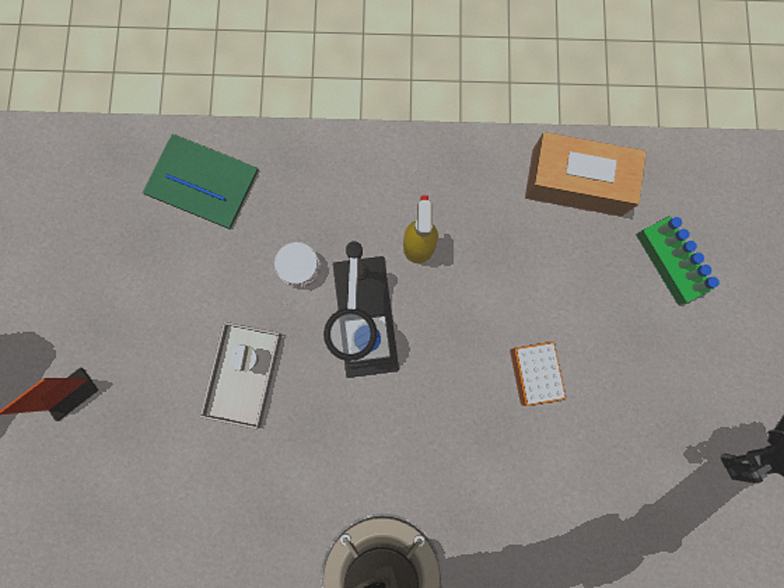

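Create h.py:
```python
from station import bot, viewer
import cv2,numpy as np
from scipy.optimize import least_squares
def cam(n):
    c=viewer.camera_info(n);f=210/np.tan(np.radians(c["vertical_fov"]/2));return f,c["cx"],c["cy"],np.array(c["view"])
def proj(n,p):
    f,cx,cy,V=cam(n);x,y,z=(V@np.r_[p,1])[:3];return np.array([cx+f*x/-z,cy+f*-y/-z])
def tri(a,b):
    "a: side px, b: top px (full image)"
    s=least_squares(lambda p:np.r_[proj("side",p)-a,proj("top",p)-b],[.6,0,.1],x_scale=.1);return s.x,np.abs(s.fun).max()
def onz(n,px,z):
    s=least_squares(lambda p:proj(n,[p[0],p[1],z])-px,[.6,0]);return s.x
def crop(n,x,y,out,w=200,h=150,k=4):
    cv2.imwrite(out,cv2.resize(viewer.read_camera(n)[y:y+h,x:x+w],None,fx=k,fy=k,interpolation=cv2.INTER_CUBIC))
```

```bash
python3 -c "
from h import *
crop('side',170,145,'pics/s1.png');crop('top',135,165,'pics/t1.png')"
```

```text
(no output)
```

View pics/s1.png

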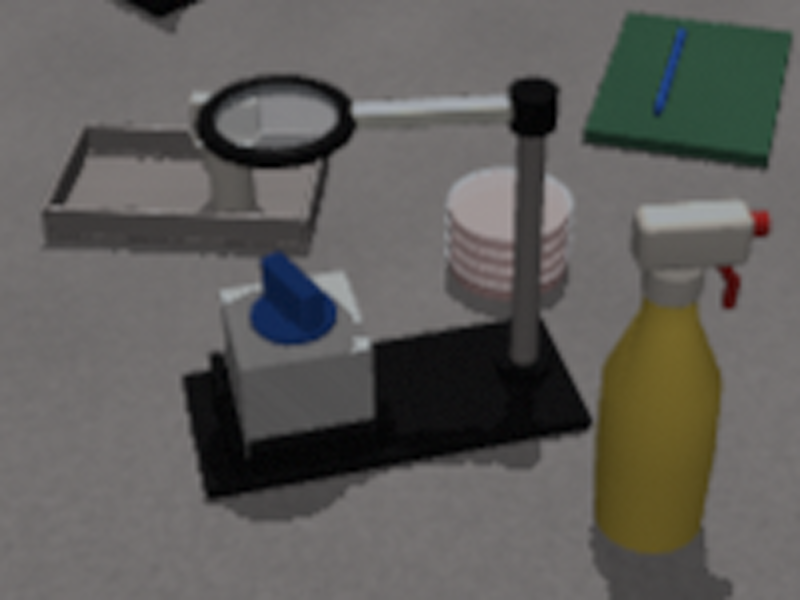

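View pics/t1.png

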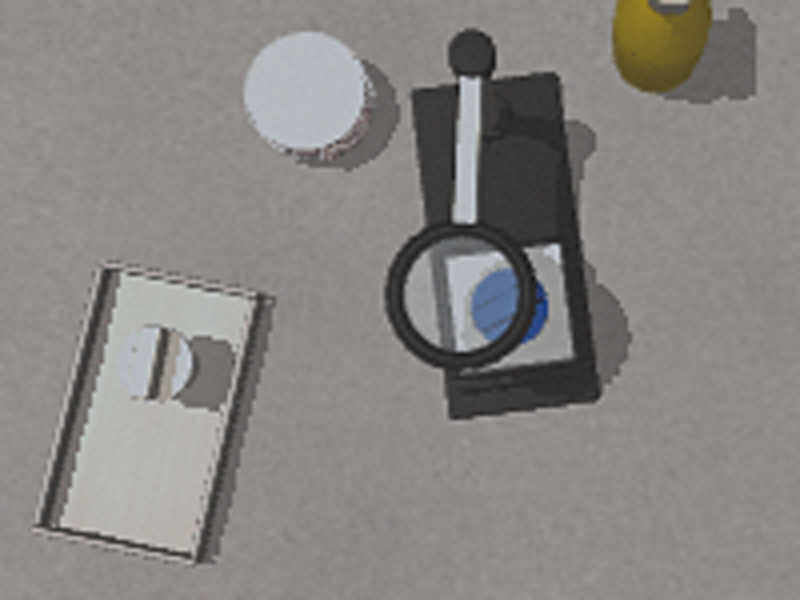

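Run:
```python
from h import *
S=lambda x,y:np.array([170+x/4,145+y/4]);T=lambda x,y:np.array([135+x/4,165+y/4])
def r(n,a,b):
    p,e=tri(S(*a),T(*b));print(n,p.round(4),round(e,2));return p
hub=r("hubtop .228",(534,90),(472,50));lens=r("lens .215",(276,118),(460,296));r("barmid",(433,108),(467,150))
fl=r("flange .093",(293,312),(509,304))
b=r("bucket corner br .087",(345,272),(562,245))
b2=r("bucket corner .087 near-right",(370,340),(576,360))
st=[onz("top",T(*p),.012) for p in((413,92),(556,73),(599,400),(450,418))];print(np.round(st,4));d=(st[0]+st[1]-st[2]-st[3]);print("stand yaw",np.arctan2(d[1],d[0]))
tr=[onz("top",T(*p),.03) for p in((105,265),(272,297),(205,562),(38,527))];print(np.round(tr,4),"c",np.mean(tr,0));d=tr[0]+tr[1]-tr[2]-tr[3];print("tray yaw",np.arctan2(d[1],d[0]),np.linalg.norm(tr[0]-tr[3]),np.linalg.norm(tr[0]-tr[1]))
print("tray corner sides",tri(S(45,212),T(38,527)),tri(S(88,128),T(105,265)) )
w=onz("top",T(157,362),.071);print("white flange",w)
ds=onz("top",T(306,92),.056);print("dish",ds)
print("spray",onz("top",T(680,5),.224))
v=lens-hub;print("arm",np.linalg.norm(v[:2]),np.arctan2(-v[1],-v[0]))
```

```text
hubtop .228 [0.6211 0.0605 0.227 ] 0.25
lens .215 [0.4696 0.0642 0.2157] 0.73
barmid [0.5609 0.0624 0.2173] 0.82
flange .093 [0.4729 0.0387 0.0917] 0.08
bucket corner br .087 [0.5065 0.0023 0.1478] 0.67
bucket corner .087 near-right [ 0.4827 -0.005   0.0966] 17.46
[[ 0.6379  0.1188]
 [ 0.6549  0.0107]
 [ 0.4092 -0.0263]
 [ 0.3941  0.0829]]
stand yaw 0.14782701121653394
[[0.5001 0.3375]
 [0.4791 0.2144]
 [0.2895 0.2526]
 [0.3118 0.3728]] c [0.39513301 0.29431574]
tray yaw -0.1922210517972472 0.19160275129321863 0.12492563545356232
tray corner sides (array([ 0.28715888,  0.40115622, -0.06921643]), np.float64(6.486842742189111)) (array([0.41724355, 0.31307811, 0.07505123]), np.float64(30.230943738039628))
white flange [0.42891819 0.28470162]
dish [0.62705201 0.19212601]
spray [ 0.6529954  -0.06919368]
arm 0.15151349632690522 -0.024163824255173143
```

{"api": "shift_gripper", "payload": {
  "ticks": [
    [[0, 0, -0.005, 0.149, 0], [0, 0, -0.005, 0.149, 0], [0, 0, -0.005, 0.149, 0], [0.016, -0.04, 0, 0, 0], [0.016, -0.04, 0, 0, 0], [0.016, -0.04, 0, 0, 0], [0.016, -0.04, 0, 0, 0], [0.016, -0.04, 0, 0, 0], [0.016, -0.04, 0, 0, 0], [0.016, -0.04, 0, 0, 0], [0.016, -0.04, 0, 0, 0], [0.016, -0.04, 0, 0, 0], [0.016, -0.04, 0, 0, 0], [0.016, -0.04, 0, 0, 0], [0.016, -0.04, 0, 0, 0], [0.016, -0.04, 0, 0, 0], [0.016, -0.04, 0, 0, 0], [0, 0, 0, 0, 0], [0, 0, 0, 0, 0]]
  ],
  "grip_n": 20
}}

```text
t: 2.1
eef_pos: [0.5158, -0.0483, 0.2461]
tool_rot: [-0.0, 1.0, 0.001, -0.0]
contact_force: [-0.2, -0.3, 0.5]
gripper_width: 0.002
grasp_force: 0.0
```

Run:
```python
from h import *
S=lambda x,y:np.array([170+x/4,145+y/4]);T=lambda x,y:np.array([135+x/4,165+y/4])
print(tri(S(45,212),T(205,562)),tri(S(88,128),T(38,527)),tri(S(318,218),T(272,297)))
```

```text
(array([0.29168815, 0.25299163, 0.0303049 ]), np.float64(0.7929712503015196)) (array([0.31349717, 0.37462782, 0.02556765]), np.float64(0.7895387692673808)) (array([0.48609978, 0.21390764, 0.0362004 ]), np.float64(2.579923747159256))
```

{"api": "shift_gripper", "payload": {
  "ticks": [
    [[0.015, -0.034, 0, 0, 0], [0.013, -0.034, 0, 0, 0], [0, 0, 0.025, 0, 0], [0, 0, 0.026, 0, 0], [0, -0.01, 0, 0, 0], [0, -0.01, 0, 0, 0], [-0.002, -0.012, 0, 0, 0], [-0.001, -0.012, 0, 0, 0], [0.002, -0.012, 0, 0, 0], [0.002, -0.012, 0, 0, 0], [0.005, -0.011, 0, 0, 0], [0.006, -0.01, 0, 0, 0], [0.008, -0.009, 0, 0, 0], [0.009, -0.008, 0, 0, 0], [0.007, -0.005, 0, 0, 0], [0.007, -0.004, 0, 0, 0], [0.003, -0.001, 0, 0, 0], [0, 0, 0, 0, 0], [0, 0, 0, 0, 0]]
  ]
}}

```text
t: 4.0
eef_pos: [0.5902, 0.1348, 0.1955]
tool_rot: [-0.0, 1.0, -0.001, 0.0]
contact_force: [-0.6, -1.3, -0.3]
gripper_width: 0.002
grasp_force: 0.0
```

{"api": "shift_gripper", "payload": {
  "ticks": [
    [[-0.02, 0.015, 0, 0, 0], [-0.03, 0.03, 0, 0, 0], [-0.02, 0.04, -0.02, 0, 1], [-0.02, 0.04, -0.02, 0, 1], [-0.01, 0.045, -0.01, 0, 1], [-0.01, 0.045, 0, 0, 1], [0, 0.045, 0, 0, 1], [0, 0, 0, 0, 1]]
  ]
}}

```text
t: 4.8
eef_pos: [0.4785, -0.1323, 0.2459]
tool_rot: [0.001, 1.0, -0.006, 0.001]
contact_force: [-0.1, -0.9, 0.2]
gripper_width: 0.992
grasp_force: 0.0
```

Run:
```python
from h import *
a=viewer.read_camera('side')[150:270,200:320];b=viewer.read_camera('top')[190:310,200:320]
cv2.imwrite('pics/c2.png',np.hstack([cv2.resize(i,(400,400),interpolation=cv2.INTER_CUBIC) for i in(a,b)]))
```

```text
(no output)
```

View pics/c2.png

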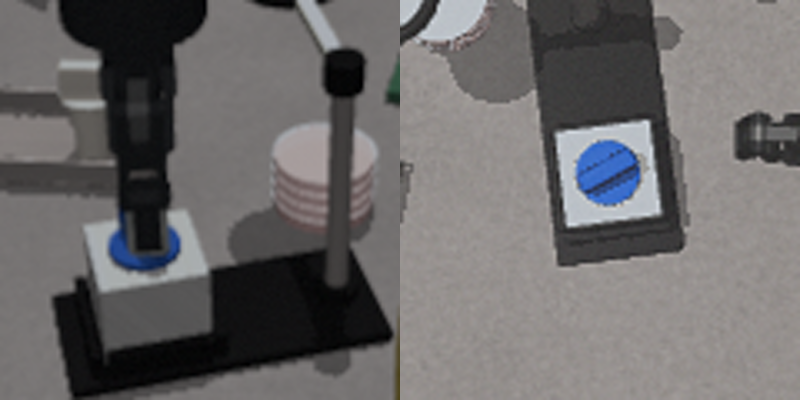

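```bash
python3 -c "
from h import *
crop('top',240,220,'pics/t3.png',w=44,h=44,k=13)"
```

```text
(no output)
```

View pics/t3.png

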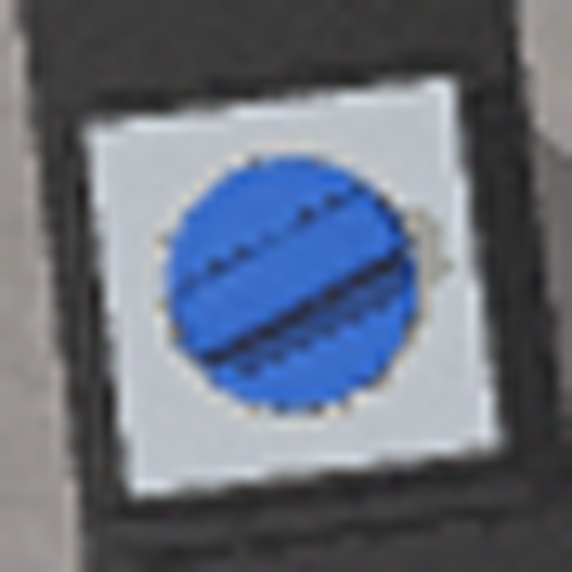

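Run:
```python
from h import *
T=lambda x,y:np.array([240+(x+.5)/13-.5,220+(y+.5)/13-.5])
h=[onz("top",T(*p),.123) for p in((183,285),(370,185),(408,255),(205,362))];h=np.array(h);print(h.round(4),h.mean(0))
for a,b in((0,1),(3,2)):
    d=h[b]-h[a];print("dir",np.arctan2(d[1],d[0]),np.linalg.norm(d))
b=np.array([onz("top",T(*p),.087) for p in((88,120),(455,78),(500,442),(130,495))]);print(b.round(4),b.mean(0))
print("flange",onz("top",T(290,283),.093))
o=bot.get_obs();print(np.round(o["tool_rot"],4),o["eef_pos"],o["q"])
# rim of flange centre in side view: r=27 at z=.093
```

```text
[[0.4687 0.0606]
 [0.4902 0.0224]
 [0.4758 0.0142]
 [0.4529 0.0556]] [0.47189981 0.03819485]
dir -1.0580685820057047 0.0438555533970309
dir -1.0653838181857633 0.047350642964875234
[[ 0.5064  0.0843]
 [ 0.517   0.0056]
 [ 0.4392 -0.0057]
 [ 0.4265  0.0728]] [0.47225991 0.03922346]
flange [0.4717415  0.03969441]
[-2.e-04  1.e+00 -8.e-04  4.e-04] [ 0.47973362 -0.12483545  0.24552681] [ 0.27048413  0.1741253  -0.15907268  1.94978774  0.03164803  1.01932294
 -1.4751216 ]
```

{"api": "shift_gripper", "payload": {
  "ticks": [
    [[-0.002, -0.041, 0.01, 0, 1], [-0.002, -0.041, 0.01, 0, 1], [-0.002, -0.041, 0.01, 0, 1], [-0.002, -0.041, 0.01, 0, 1], [0, 0, 0, -0.149, 1], [0, 0, 0, -0.149, 1], [0, 0, 0, -0.149, 1], [0, 0, 0, -0.149, 1], [0, 0, 0, -0.149, 1], [0, 0, 0, -0.149, 1], [0, 0, 0, -0.149, 1], [0, 0, 0, -0.149, 1], [0, 0, 0, -0.149, 1], [0, 0, 0, -0.149, 1], [0, 0, 0, -0.149, 1], [0, 0, 0, -0.149, 1], [0, 0, 0, -0.149, 1], [0, 0, 0, -0.149, 1], [0, 0, 0, 0, 1], [0, 0, 0, 0, 1]]
  ]
}}

```text
t: 6.95
eef_pos: [0.4717, 0.0399, 0.2054]
tool_rot: [-0.0, 0.505, 0.863, 0.0]
contact_force: [-0.5, 0.6, 0.0]
gripper_width: 0.996
grasp_force: 0.0
```

Create d.py:
```python
from h import *
import sys
o=bot.get_obs();w,x,y,z=o["tool_rot"];psi=2*np.arctan2(y,x);p=np.array(o["eef_pos"])
print("yaw",psi%(2*np.pi),"pos",p.round(4),"q",np.round(o["q"],2),"F",np.round(o["contact_force"],1))
if len(sys.argv)>1:
    D=np.array([float(v) for v in sys.argv[1:4]])-p;c,s=np.cos(psi),np.sin(psi)
    print("tool delta",np.round([c*D[0]+s*D[1],s*D[0]-c*D[1],-D[2]],4))
```

```bash
python3 d.py .472 .039 .097
```

```text
yaw 2.0826932839118277 pos [0.4717 0.0399 0.2054] q [ 0.29  0.22 -0.57  2.02  0.15  0.94  0.16] F [-0.5  0.6  0. ]
tool delta [-9.000e-04 -1.000e-04  1.084e-01]
```

{"api": "shift_gripper", "payload": {
  "ticks": [
    [[-0.001, 0, 0.03, 0, 1], [0, 0, 0.03, 0, 1], [0, 0, 0.03, 0, 1], [0, 0, 0.01, 0, 1], [0, 0, 0.008, 0, 1], [0, 0, 0, 0, 1], [0, 0, 0, 0, 0], [0, 0, 0, 0, 0], [0, 0, 0, 0, 0], [0, 0, 0, 0, 0], [0, 0, 0, 0, 0], [0, 0, 0, 0, 0], [0, 0, 0, 0, 0], [0, 0, 0, 0, 0]]
  ],
  "grip_n": 100
}}

```text
t: 8.35
eef_pos: [0.4728, 0.0379, 0.0979]
tool_rot: [0.0, 0.504, 0.864, 0.0]
contact_force: [-1.3, -0.6, 4.9]
gripper_width: 0.169
grasp_force: 97.6
```

```bash
python3 d.py .472 .039 .097
```

```text
yaw 2.085089711696015 pos [0.4728 0.0379 0.0979] q [ 0.22  0.38 -0.51  2.11  0.29  0.71  0.03] F [-1.3 -0.6  4.9]
tool delta [ 0.0013 -0.0001  0.0009]
```

{"api": "shift_gripper", "payload": {
  "ticks": [
    [[0, 0, 0, 0.13, 0], [0, 0, -0.0005, 0.13, 0], [0, 0, -0.0005, 0.13, 0], [0, 0, 0, -0.13, 0], [0, 0, -0.0006, -0.13, 0], [0, 0, -0.0006, -0.13, 0], [0, 0, -0.0006, -0.13, 0], [0, 0, -0.0006, -0.13, 0], [0, 0, -0.0006, -0.13, 0]]
  ]
}}

```text
t: 9.25
eef_pos: [0.4725, 0.0381, 0.1011]
tool_rot: [-0.0, 0.325, 0.946, 0.0]
contact_force: [1.2, 1.5, -4.5]
gripper_width: 0.166
grasp_force: 97.7
```

```bash
python3 d.py
```

```text
yaw 2.4791917409502386 pos [0.4725 0.0381 0.1011] q [ 0.3   0.4  -0.61  2.11  0.33  0.73  0.38] F [ 1.2  1.5 -4.5]
```

{"api": "shift_gripper", "payload": {
  "ticks": [
    [[0, 0, 0, 0.13, 0], [0, 0, -0.0006, 0.13, 0], [0, 0, -0.0007, 0.13, 0], [0, 0, -0.0007, 0.13, 0], [0, 0, -0.0007, 0.13, 0], [0, 0, -0.0007, 0.13, 0], [0, 0, 0, -0.13, 0], [0, 0, -0.0006, -0.13, 0], [0, 0, -0.0007, -0.13, 0], [0, 0, -0.0007, -0.13, 0], [0, 0, -0.0007, -0.13, 0], [0, 0, -0.0007, -0.13, 0]]
  ]
}}

```text
t: 10.45
eef_pos: [0.4723, 0.0381, 0.1078]
tool_rot: [-0.0, 0.325, 0.946, 0.0]
contact_force: [1.4, 1.7, -5.5]
gripper_width: 0.165
grasp_force: 98.1
```

```bash
python3 d.py
```

```text
yaw 2.479255813665861 pos [0.4723 0.0381 0.1078] q [ 0.3   0.38 -0.61  2.1   0.32  0.74  0.4 ] F [ 1.4  1.7 -5.5]
```

{"api": "shift_gripper", "payload": {
  "ticks": [
    [[0, 0, 0, 0.13, 0], [0, 0, -0.0006, 0.13, 0], [0, 0, -0.0007, 0.13, 0], [0, 0, -0.0007, 0.13, 0], [0, 0, -0.0007, 0.13, 0], [0, 0, -0.0007, 0.13, 0], [0, 0, 0, -0.13, 0], [0, 0, -0.0006, -0.13, 0], [0, 0, -0.0007, -0.13, 0], [0, 0, -0.0007, -0.13, 0], [0, 0, -0.0007, -0.13, 0], [0, 0, -0.0007, -0.13, 0]]
  ]
}}

```text
t: 11.65
eef_pos: [0.4723, 0.038, 0.1146]
tool_rot: [-0.0, 0.325, 0.946, 0.0]
contact_force: [1.6, 0.3, -5.6]
gripper_width: 0.166
grasp_force: 98.0
```

Run:
```python
from h import *
crop('side',215,170,'pics/s4.png',w=100,h=80,k=6)
```

```text
(no output)
```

View pics/s4.png

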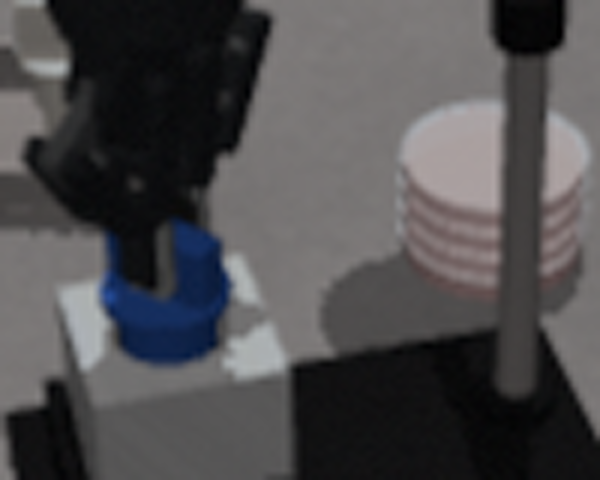

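The flange (165,315) now stands clear above the bucket's mouth and the bucket is still seated in its stand. Continuing the twists.

{"api": "shift_gripper", "payload": {
  "ticks": [
    [[0, 0, 0, 0.13, 0], [0, 0, -0.0006, 0.13, 0], [0, 0, -0.0007, 0.13, 0], [0, 0, -0.0007, 0.13, 0], [0, 0, -0.0007, 0.13, 0], [0, 0, -0.0007, 0.13, 0], [0, 0, 0, -0.13, 0], [0, 0, -0.0006, -0.13, 0], [0, 0, -0.0007, -0.13, 0], [0, 0, -0.0007, -0.13, 0], [0, 0, -0.0007, -0.13, 0], [0, 0, -0.0007, -0.13, 0], [0, 0, 0, 0.13, 0], [0, 0, -0.0006, 0.13, 0], [0, 0, -0.0007, 0.13, 0], [0, 0, -0.0007, 0.13, 0]]
  ]
}}

```text
t: 13.3
eef_pos: [0.4721, 0.0378, 0.1237]
tool_rot: [-0.0, 0.563, 0.827, -0.0]
contact_force: [-0.2, -0.5, -1.5]
gripper_width: 0.163
grasp_force: 98.7
```

```bash
python3 d.py .352 .302 .2
```

```text
yaw 1.9467321917885922 pos [0.4721 0.0378 0.1237] q [ 0.21  0.34 -0.5   2.1   0.23  0.76 -0.05] F [-0.2 -0.5 -1.5]
tool delta [ 0.2899 -0.0147 -0.0763]
```

{"api": "shift_gripper", "payload": {
  "ticks": [
    [[0, 0, -0.02, 0, 0], [0, 0, -0.03, 0, 0], [0, 0, -0.035, 0, 0], [0, 0, 0, 0, 0], [0.029, -0.0015, 0, 0, 0], [0.029, -0.0015, 0, 0, 0], [0.029, -0.0015, 0, 0, 0], [0.029, -0.0015, 0, 0, 0], [0.029, -0.0015, 0, 0, 0], [0.029, -0.0015, 0, 0, 0], [0.029, -0.0015, 0, 0, 0], [0.029, -0.0015, 0, 0, 0], [0.029, -0.0015, 0, 0, 0], [0.029, -0.0015, 0, 0, 0], [0, 0, 0, 0, 0], [0, 0, 0, 0, 0]]
  ]
}}

```text
t: 14.9
eef_pos: [0.3492, 0.301, 0.208]
tool_rot: [-0.0, 0.559, 0.829, -0.001]
contact_force: [0.4, -0.5, -0.2]
gripper_width: 0.161
grasp_force: 98.8
```

```bash
python3 d.py .352 .302 .079
```

```text
yaw 1.9551681214696746 pos [0.3492 0.301  0.208 ] q [-0.19  0.22 -0.74  2.03  0.18  0.95 -0.64] F [ 0.4 -0.5 -0.2]
tool delta [-0.0002  0.003   0.129 ]
```

{"api": "shift_gripper", "payload": {
  "ticks": [
    [[0, 0, 0, -0.143, 0], [0, 0, 0, -0.143, 0], [0, 0, 0, -0.143, 0], [0, 0, 0, -0.143, 0], [0, 0, 0, -0.143, 0], [0, 0, 0, -0.143, 0], [0, 0, 0, -0.143, 0], [0, 0, 0, 0, 0], [0, 0, 0, 0, 0]]
  ]
}}

```text
t: 15.8
eef_pos: [0.3502, 0.3001, 0.2083]
tool_rot: [-0.0, 0.096, 0.995, -0.0]
contact_force: [-0.0, -0.1, -0.5]
gripper_width: 0.17
grasp_force: 98.6
```

```bash
python3 d.py .352 .302 .079
```

Run:
```python
from h import *
a=viewer.read_camera('side')[120:270,150:350];b=viewer.read_camera('top')[190:340,115:315]
cv2.imwrite('pics/c5.png',np.hstack([cv2.resize(i,(400,300),interpolation=cv2.INTER_CUBIC) for i in(a,b)]))
```

```text
yaw 2.949728582655756 pos [0.3502 0.3001 0.2083] q [-0.05  0.26 -0.91  2.03  0.25  0.97  0.3 ] F [-0.  -0.1 -0.5]
tool delta [-0.0014  0.0022  0.1293]
```

View pics/c5.png

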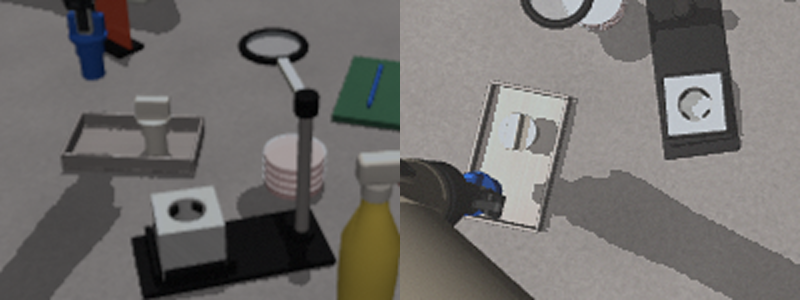

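The blue adapter hangs over the tray's near end, the bucket is seated and empty, and the lens is aside over the dishes (side 275,45 in the crop). Next I lower it.

{"api": "shift_gripper", "payload": {
  "ticks": [
    [[-0.0014, 0.002, 0.03, 0, 0], [0, 0, 0.03, 0, 0], [0, 0, 0.03, 0, 0], [0, 0, 0.02, 0, 0], [0, 0, 0.012, 0, 0], [0, 0, 0.002, 0, 0], [0, 0, 0.001, 0, 0], [0, 0, 0, 0, 0], [0, 0, 0, 0, 0]]
  ]
}}

```text
t: 16.8
eef_pos: [0.3521, 0.3033, 0.0846]
tool_rot: [0.001, 0.093, 0.996, 0.001]
contact_force: [0.7, -0.1, -1.6]
gripper_width: 0.164
grasp_force: 98.7
```

```bash
python3 d.py .352 .302 .076
```

```text
yaw 2.955280903791819 pos [0.3521 0.3033 0.0846] q [-0.2   0.46 -0.78  2.13  0.49  0.73  0.09] F [ 0.7 -0.1 -1.6]
tool delta [-0.0001 -0.0013  0.0086]
```

{"api": "shift_gripper", "payload": {
  "ticks": [
    [[0, 0, 0.003, 0, 0], [0, 0, 0.002, 0, 0], [0, 0, 0.001, 0, 0], [0, 0, 0, 0, 0], [0, 0, 0, 0, 0]]
  ]
}}

```text
t: 17.3
eef_pos: [0.3515, 0.3028, 0.0777]
tool_rot: [-0.0, 0.093, 0.996, -0.0]
contact_force: [0.4, 1.1, -0.7]
gripper_width: 0.17
grasp_force: 98.7
```

{"api": "shift_gripper", "payload": {
  "ticks": [
    [[0, 0, 0.001, 0, 0], [0, 0, 0.001, 0, 0], [0, 0, 0, 0, 0], [0, 0, 0, 0, 0]]
  ]
}}

```text
t: 17.7
eef_pos: [0.3516, 0.303, 0.076]
tool_rot: [0.0, 0.093, 0.996, 0.0]
contact_force: [-0.9, -0.2, 5.0]
gripper_width: 0.162
grasp_force: 99.4
```

Floor contact at 5 N, TCP z 0.076, as expected. Releasing and backing off.

{"api": "shift_gripper", "payload": {
  "ticks": [
    [[0, 0, 0, 0, 0.4], [0, 0, 0, 0, 0.5], [0, 0, 0, 0, 0.6], [0, 0, 0, 0, 0.6], [0, 0, 0, 0, 0.6], [0, 0, -0.01, 0, 0.6], [0, 0, -0.03, 0, 0.6], [0, 0, -0.04, 0, 0.6], [0, 0, -0.04, 0, 0.6], [0, 0, -0.03, 0, 0.6], [0.04, 0, 0, 0, 0.6], [0.04, 0, 0, 0, 0.6], [0, 0, 0, 0, 0.6], [0, 0, 0, 0, 0.6]]
  ]
}}

```text
t: 19.1
eef_pos: [0.2725, 0.3178, 0.2264]
tool_rot: [0.001, 0.092, 0.996, -0.0]
contact_force: [-1.2, -0.0, -0.0]
gripper_width: 0.6
grasp_force: 0.0
```

Run:
```python
from h import *
a=viewer.read_camera('side')[120:270,150:350];b=viewer.read_camera('top')[170:320,115:315]
cv2.imwrite('pics/c6.png',np.hstack([cv2.resize(i,(400,300),interpolation=cv2.INTER_CUBIC) for i in(a,b)]))
```

```text
(no output)
```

View pics/c6.png

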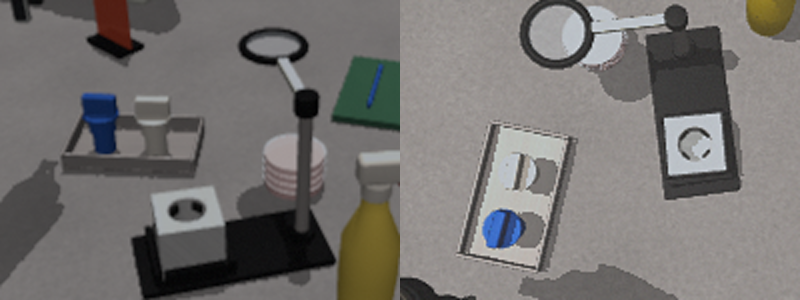

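The picture shows the blue adapter upright on the tray floor (side 100,122) beside the white one (153,122). The bucket is seated, the lens is aside, and the gripper is clear.

```bash
python3 -c "
from station import bot, viewer
print(bot.hand_in())"
```

```text
the job is handed in; nothing more can be done
None
```

The job is handed in at about 19 s: the magnifier is swung aside to the left, away from the spray bottle; the blue adapter was twisted loose with the bucket still seated in its stand, and it now stands upright on the tray floor beside the white one.

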